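Close the press lid of a board test jig, switch it on and start the test

TASK

Start the test on the circuit board that already lies in the grey test jig; it is all done by pressing with closed fingers, and nothing needs to be gripped or lifted. First push the jig's raised press lid down by its black pad until the spring latch snaps over its tongue and the lid stays down by itself (the board must sit on its contact pins before it gets power), then switch the jig on by pressing the white-striped end of the black rocker fully down, and last press the green start key all the way down, let it come up again and move clear. Do not press the red stop key, do not pull the lid further open, and leave the pen, the screwdriver, the screw dish and the second board beside the jig where they lie.

Things in the scene. Friction and masses are not known exactly. Their poses are not given: they have to be found in the camera images.
- jig: Grey test jig fixed to the bench, case 220 (x) x 260 (y) x 62 mm high; origin at the centre of its underside, x to its back, y to its left, z up. Left half: a green board in a nest under the press lid (middle line y = +45 mm). Right half: aluminium panel, top at z = 65 mm, with two round keys (green, red; either may be in front) and behind them the black rocker, all on the line y = -80 mm.
- lid_hinge (a point): Point on the lid's hinge line, fixed to the jig at (85, 45, 110) mm in the jig's frame; the hinge line runs along the jig's y. The hinge brackets, at y = -21 and +111 mm, rise to z = 120 mm; the latch and its guide, at x = -62 to -112, y = +22 to +68 mm, to z = 127 mm.
- lid_pad (a point): Centre of the top face of the lid's press pad, a ribbed black block 26 (along the lid) x 60 (across) x 12 mm; moves with the lid. At lid angle A it lies 108 cos A - 12 sin A mm in front of the hinge line (jig's -x) and 108 sin A + 12 cos A mm above it. Its x axis runs along the lid towards the hinge, z is square to the pad's face. The lid's front bar ends 138 mm from the hinge.
- lid (a joint): Angle of the lid, rad: 0 = right down on its stop, about 0.016 = held by the latch, more = front edge up. Starts at 0.66 to 0.86, held by a lifting spring and friction; springs up again if let go before it latches. The pad takes 2 to 4 N at first and about 8 N at the latch, over the last 12 mm. It latches below about 0.01: push right to the stop.
- latch (a joint): Spring latch in front of the lid, a black slide with a bevelled steel nose: 0 = at rest, or snapped in over the lid's tongue; grows to about 0.006 m as the tongue, a steel plate 24 mm wide reaching 152 mm from the hinge, pushes it back towards the jig's -x. Latched: lid near 0 and latch back at 0. It need not be touched.
- power (a joint): Power rocker, a black paddle 44 (along the jig's x) x 24 mm, pivot 64 mm behind the jig's origin; angle in rad: 0 = off (its far end, with a white stripe across it, stands up), 0.4 = on (that end down). It snaps over at 0.2 and stays. Takes about 3 N at that end.
- power_on_end (a point): Point on the top of the rocker's white-striped far (+x) half, 13 mm from its pivot, where to press; moves with the rocker. About 86 mm above the bench at off, about 79 mm when pressed on. The bezel round it is at 68 mm.
- start_top (a point): Centre of the top of the green start key, 28 mm across, 87 mm above the bench when up, in a round dark housing 44 mm across whose rim is at 77 mm. Moves with the key.
- start (a joint): Travel of the green start key, m: 0 = up, 0.006 = fully down; a spring (1.5 N at first, 5 N at the bottom) lifts it again.
- stop_top (a point): Centre of the top of the red stop key, same size and height as the green one and 56 mm from it along the jig's x. Not to be pressed.
- stop (a joint): Travel of the red stop key, m: 0 = up, 0.006 = fully down.
- next_board: Loose second circuit board, 100 x 96 mm, up to 28 mm high with its parts, lying at the jig's left side; origin at the centre of its underside. Leave it.
- marker: Loose marker pen, 132 mm long, 18 mm thick, lying at the jig's right side; origin under its middle. Leave it.
- screw_dish: Loose small metal dish, 44 mm across, 16 mm high, at the jig's right side; origin at the centre of its underside. Leave it.
- driver: Loose small yellow screwdriver, 120 mm long, 19 mm thick, lying at the far left of the jig beyond the second board; origin under its middle. Leave it.
There are look-alikes about, which are no part of the job. Leave any yellow look-alike of the screw_dish alone.

How it is judged:
By the outcome, as a careful person would: the job done as asked, in the order asked, and still so for the second after the job is handed in, with the robot touching nothing.
It also fails if it takes over 48 s, if anything falls off the work surface, if the arm or the gripper's body presses on something with over 40 N, if the wrist force passes 120 N, or if a joint passes its speed limit or range.

ROBOT

A 6-joint arm with a two-finger parallel gripper is mounted at the origin on a cart in front of the work surface, level with it; the furniture and walls round the work are solid. World frame = base frame: x ahead of the robot, y to its left, z up, the work surface at z = 0. Lengths are in m, angles in rad, forces in N, time in s.
With the tool pointing down it reaches from about 0.425 to 0.95 m from the base axis. Payload 3.5 kg.
Tool frame: the origin (TCP) lies at the very end of the fingers, on their centre line; the grasp point (between the pads) lies 19 mm behind it; z points along the fingers, y is the direction in which the jaws open and shut (so a half turn about z gives the same grasp; the last joint's range is limited). The gripper opens to 85 mm and grips with 20 to 120 N. Pads are 22 mm wide; open, the fingers measure 114 mm over their backs; the gripper's body (76 mm by 85 mm) begins 54 mm behind the grasp point. The pads swing forward as they close: fully open they stand 13 mm farther back than shut.
Start: joints at [0.957, 0.286, 1.577, -0, 1.279, -0.15], TCP at [0.302, 0.604, 0.231] pointing down, gripper open.
Joint ranges: [-2.77, 2.77], [-0.9, 2.22], [0.21, 2.48], [-1.53, 4.67], [0.24, 2.81], [-2.84, 2.84]. Speed limits (rad/s): [2.79, 2.79, 3.14, 3.14, 3.14, 3.14].

INTERFACE

Orientations are given as a unit quaternion [x, y, z, w].
In Python, from plant import get_state, read_camera, sign_off gives the robot as it stands.
- The arm moves only by the tool step_arm, never from a script. Its argument "targets" is a list that holds one entry, the list of rows, each a list of 5 numbers: the opening, from 0 (shut) to 1 (fully open), then the shift along the tool's x, y, z each as a share of 4 cm, from -1 to 1, then the turn about the tool's z as a share of 5 degrees, from -1 to 1. A call has 1 to 10 rows; each row shifts and turns the commanded pose from where the row before left it, along the tool's axes as they then stand; what a row does not reach is not made up. A row lasts 1/12 s, in which the tool goes at most 41.7 mm and 7.16 degrees, less where a joint would pass 70% of its speed; a pose out of reach is approached as far as the arm can. A call with a number of a shift or a turn outside -1 to 1 is refused whole. A call with a gripper value outside its range is refused whole. The fingers move at their own pace and stop on an object; "squeeze" is the grip in N (left out, the last holds). Time passes only in rows, so rows that do not move let the fingers close. It gives the time, the measured TCP pose, the force and the opening at its end, in the units of the state.
- get_state(): the state, without advancing time (a new reading comes with each control period).
- read_camera(name): name is "scene" or "top"; returns a dict with "pixels" (420x560x3 uint8, red, green, blue), "range_z" (420x560 float32, m along the optical axis (not along the pixel's ray), 0 where there is no reading), "mtx" (3x3 intrinsics, pixels), "rvec" (rotation vector, rad) and "tvec" (3), from world to camera coordinates, as OpenCV has them. Camera axes: x right, y down, z forward; pixel columns grow to the right and rows downward; lengths in m; the calibration is good to about 2 mm. A picture is of the moment at which its call begins.
- sign_off(): hands the job in, once; it reports no verdict.
The state is a dict: "time": time; "qpos": joint angles; "dq": joint speeds; "joint_efforts": joint torques, N m; "eef_pos": TCP position; "tcp_rot": TCP orientation; "contact_force": force on the tool from outside, world axes, zero at the start; "wrist_torque": the same for the moment, N m; "opening": opening from 0.0 (shut) to 1.0 (fully open).
Only numpy, scipy, OpenCV 4.12 (cv2) and the standard library are available. Lean on these libraries where they do the work, as an engineer would, in place of code of your own. Each camera call takes 0.05 s, during which the arm holds its last target.

## Working session

There is one attempt and no reset: what is moved stays moved. The work goes in short steps, Python scripts to look and compute and a tool call to move; the robot and the scene stay as the last step left them, time stands still between calls to the robot, and variables do not carry over. Pictures are saved under pics/ and viewed, and the job is handed in when it is done.

Besides the shell and the picture viewer there is one more tool, called after ">>>" as name(argument=value, ...) on one line, values as JSON. step_arm: Moves the arm, as the interface text tells. Shift numbers are shares of 4 cm and turn numbers shares of 5 degrees, none past 1 either way. Its arguments: {"type":"object","properties":{"targets":{"type":"array"},"squeeze":{"type":"number"}},"required":["targets"]}

```bash
mkdir -p pics; ls; cat > h.py <<'E'
import numpy as np, cv2
from plant import *
def cam(n):
    c=read_camera(n); c['R']=cv2.Rodrigues(np.array(c['rvec'],float))[0]; c['t']=np.array(c['tvec'],float).ravel(); c['K']=np.array(c['mtx'],float); return c
def ray(c,u,v):
    d=c['R'].T@np.linalg.inv(c['K'])@np.array([u,v,1.]); o=-c['R'].T@c['t']; return o,d
def plane(c,u,v,z):
    o,d=ray(c,u,v); return o+d*(z-o[2])/d[2]
def depth(c,u,v):
    o,d=ray(c,u,v); return o+d*c['range_z'][int(round(v)),int(round(u))]
def cloud(c):
    z=c['range_z'].astype(float); v,u=np.mgrid[:z.shape[0],:z.shape[1]]
    p=np.stack([u,v,np.ones_like(u)],-1)@np.linalg.inv(c['K']).T*z[...,None]
    return (p-c['t'])@c['R']
def proj(c,P):
    return cv2.projectPoints(np.array(P,float).reshape(-1,3),np.array(c['rvec'],float),c['t'],c['K'],None)[0].reshape(-1,2)
def save(c,f,crop=None,s=1):
    im=c['pixels'][...,::-1]
    if crop: a,b,x,y=crop; im=im[b:y,a:x]
    cv2.imwrite('pics/'+f,cv2.resize(np.ascontiguousarray(im),None,fx=s,fy=s,interpolation=cv2.INTER_CUBIC))
E
python3 - <<'E'
from h import *
print(get_state())
for n in('scene','top'):
    c=cam(n); save(c,n+'0.png',s=1.4); print(n,-c['R'].T@c['t'],c['R'][2])
E
```

```text
pics
{'time': 0.0, 'qpos': array([ 9.56994026e-01,  2.87174727e-01,  1.57818945e+00, -3.21026122e-05,
        1.27857133e+00, -1.50008234e-01]), 'dq': array([ 0.00064309, -0.00043715, -0.00103964, -0.00163108,  0.00126126,
       -0.00109728]), 'joint_efforts': array([-1.03804326e-03, -4.05985236e+01, -2.92622226e+01, -1.59916167e-04,
        5.83714034e-03,  3.64060526e-06]), 'eef_pos': array([0.30156064, 0.6031587 , 0.22993438]), 'tcp_rot': array([ 2.29819514e-01,  9.73232561e-01, -1.09276129e-03, -4.22320435e-04]), 'contact_force': array([-0.26582901,  0.03237281,  0.81390907]), 'wrist_torque': array([0.00901872, 0.01455057, 0.0207304 ]), 'opening': 0.9968860858970908}
scene [ 0.05675376 -0.50454592  0.97434672] [ 0.40146668  0.49296038 -0.77189025]
top [0.28664309 0.04938459 1.32451917] [ 0.18292968 -0.01513515 -0.98300949]
```

View pics/scene0.png

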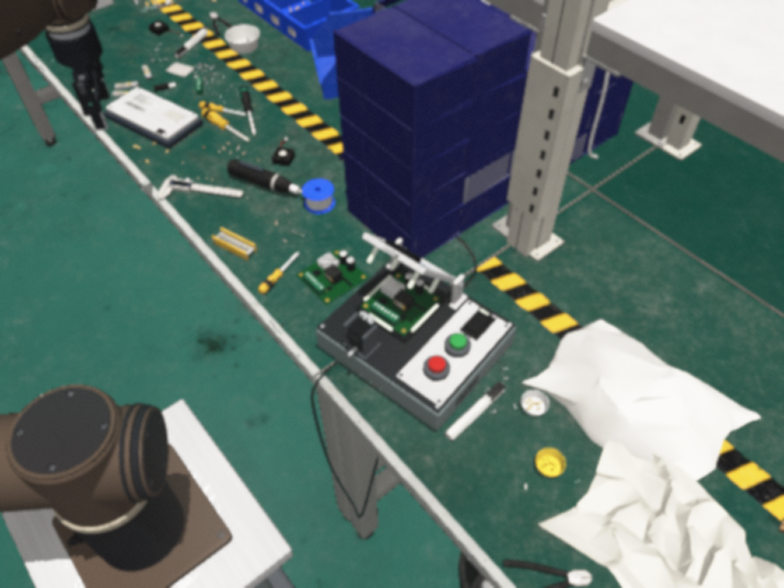

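View pics/top0.png

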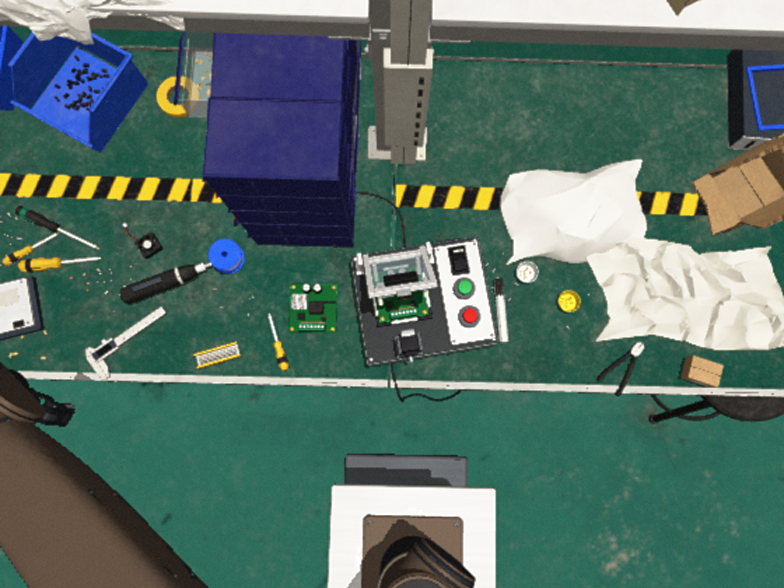

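```bash
python3 - <<'E'
from h import *
for n in('top','scene'):
    c=cam(n); P=cloud(c); im=c['pixels']; hsv=cv2.cvtColor(im,cv2.COLOR_RGB2HSV)
    near=(P[...,0]>.35)&(P[...,0]<.85)&(P[...,1]>-.25)&(P[...,1]<.2)
    for k,lo,hi in(('green',(50,150,80),(80,255,255)),('red',(0,170,100),(8,255,255)),('red2',(172,170,100),(180,255,255))):
        m=cv2.inRange(hsv,lo,hi)*near.astype(np.uint8)
        nn,l,s,ce=cv2.connectedComponentsWithStats(m)
        for i in range(1,nn):
            if s[i,4]>40:
                q=P[l==i]; print(n,k,s[i],ce[i].round(1),'plane87',plane(c,*ce[i],.087).round(4),'depth med',np.median(q,0).round(4))
    a,b=(240,160) if n=='top' else (215,155)
    save(c,n+'_jig.png',(a,b,a+130 if n=='top' else a+165,b+110 if n=='top' else b+155),5 if n=='top' else 4.5 if 0 else 3.8)
    np.save(n+'_P.npy',P)
E
```

```text
top green [327 200  10  10  76] [331.5 204.7] plane87 [ 0.5301 -0.0855  0.087 ] depth med [ 0.5295 -0.0854  0.0875]
top green [227 202  14  37 298] [234.8 218.7] plane87 [0.4853 0.1728 0.087 ] depth med [0.4985 0.1813 0.0032]
top green [279 212  27  16  87] [296.3 221.5] plane87 [0.482  0.0084 0.087 ] depth med [0.4821 0.0008 0.0773]
top green [270 220   9  10  46] [274.3 224.4] plane87 [0.4726 0.0669 0.087 ] depth med [0.4755 0.0655 0.0754]
top red [331 220  10  11  77] [335.4 225. ] plane87 [ 0.475  -0.0963  0.087 ] depth med [ 0.4749 -0.0956  0.0877]
scene green [246 191  13  13  82] [252.6 197.4] plane87 [0.4862 0.1255 0.087 ] depth med [0.5253 0.1866 0.0031]
scene green [228 201  23  13 119] [240.4 207.3] plane87 [0.445  0.1195 0.087 ] depth med [0.4839 0.179  0.0029]
scene red [307 255  11  10  83] [311.6 259.7] plane87 [ 0.4754 -0.0983  0.087 ] depth med [ 0.4751 -0.0981  0.0875]
```

```bash
python3 - <<'E'
import numpy as np
P=np.load('top_P.npy'); S=np.load('scene_P.npy')
for Q,n in((P,'top'),(S,'scene')):
    for (a,b) in((.2,.3),(.1,.2),(0,.1),(-.1,0),(-.2,-.1),(.3,.5),(.5,.8)):
        m=(Q[...,1]>a)&(Q[...,1]<b)&(Q[...,0]>.3)&(Q[...,0]<1.1)&(Q[...,2]>.16)
        if m.sum()>5: print(n,a,b,m.sum(),Q[m].min(0).round(3),Q[m].max(0).round(3))
E
```

```text
top 0.2 0.3 7494 [0.621 0.2   0.16 ] [0.862 0.3   0.488]
top 0.1 0.2 6320 [0.526 0.1   0.16 ] [0.983 0.2   0.486]
top 0 0.1 4800 [0.477 0.    0.16 ] [0.869 0.1   0.567]
top -0.1 0 1679 [ 0.492 -0.1    0.161] [ 0.873 -0.     0.488]
top -0.2 -0.1 1523 [ 0.835 -0.2    0.42 ] [ 0.875 -0.1    0.487]
top 0.3 0.5 5866 [0.623 0.3   0.161] [0.872 0.5   0.494]
top 0.5 0.8 1946 [0.3  0.5  0.25] [0.847 0.647 0.537]
scene 0.2 0.3 4704 [0.619 0.2   0.16 ] [0.99 0.3  0.43]
scene 0.1 0.2 10427 [0.621 0.1   0.16 ] [1.1  0.2  0.47]
scene 0 0.1 5987 [0.479 0.    0.16 ] [0.962 0.1   0.516]
scene -0.1 0 3805 [ 0.493 -0.1    0.16 ] [ 1.042 -0.     0.484]
scene -0.2 -0.1 4616 [ 0.835 -0.2    0.422] [ 1.087 -0.1    0.484]
scene 0.3 0.5 1467 [0.621 0.3   0.16 ] [0.994 0.406 0.402]
scene 0.5 0.8 809 [0.3   0.505 0.244] [0.353 0.662 0.493]
```

View pics/top_jig.png

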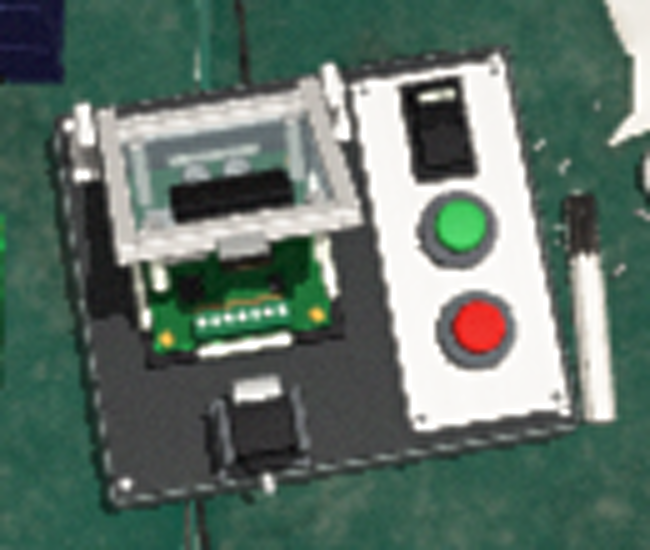

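View pics/scene_jig.png

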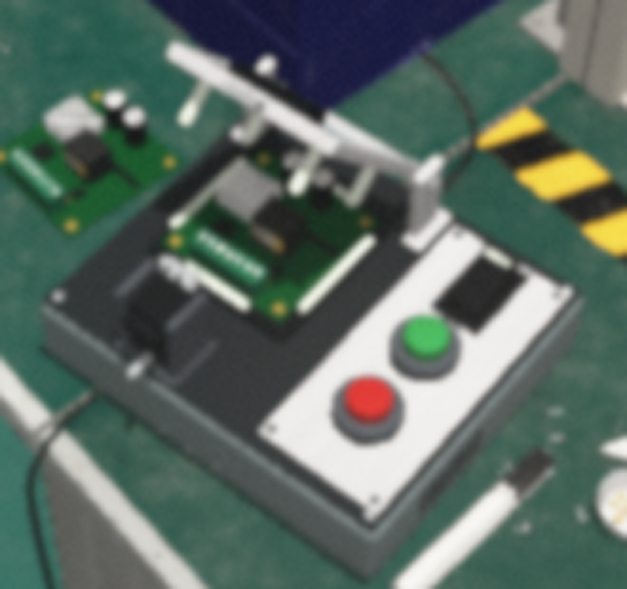

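```bash
cat > fit.py <<'E'
from h import *
P=np.load('top_P.npy'); S=np.load('scene_P.npy')
c=cam('top'); 
for Q,n in((P,'top'),(S,'scene')):
    m=(abs(Q[...,0]-.51)<.19)&(abs(Q[...,1]+.01)<.22)&(Q[...,2]>.055)&(Q[...,2]<.069)
    q=Q[m]
    r=cv2.minAreaRect(q[:,:2].astype(np.float32)*1000); print(n,m.sum(),r)
    for yaw in np.radians([8.5,9.5,10.8]):
        ex=np.array([np.cos(yaw),np.sin(yaw)]); ey=np.array([-ex[1],ex[0]])
        a=q[:,:2]@ex; b=q[:,:2]@ey
        print(np.degrees(yaw),np.ptp(a),np.ptp(b),((a.max()+a.min())/2*ex+(b.max()+b.min())/2*ey).round(4))
# lid/pad top
ex=np.array([np.cos(np.radians(9.5)),np.sin(np.radians(9.5))])
for Q,n in((P,'top'),(S,'scene')):
    m=(abs(Q[...,0]-.52)<.1)&(abs(Q[...,1]-.02)<.1)&(Q[...,2]>.14)&(Q[...,2]<.3)
    q=Q[m]; print(n,m.sum(),q.min(0),q.max(0))
s=cam('scene')
for cc,nm in((P,'top'),(S,'scene')):
    im=(c if nm=='top' else s)['pixels'].max(2)
    m=(abs(cc[...,0]-.53)<.09)&(abs(cc[...,1]-.04)<.09)&(cc[...,2]>.16)&(cc[...,2]<.3)&(im<60)
    l=cv2.connectedComponentsWithStats(m.astype(np.uint8))
    for i in range(1,l[0]):
        if l[2][i,4]>15: q=cc[l[1]==i]; print(nm,l[2][i],l[3][i].round(1),np.median(q,0).round(4),q.min(0).round(3),q.max(0).round(3))
E
python3 fit.py
```

```text
top 3969 ((535.7686157226562, 28.254608154296875), (285.1685791015625, 322.4359436035156), 10.634821891784668)
8.5 0.28448140050579024 0.33070555260447326 [0.5329 0.0281]
9.5 0.2845252647211846 0.32652889252366707 [0.5344 0.0283]
10.8 0.2855937715412603 0.3222779706846023 [0.5358 0.028 ]
scene 5221 ((553.9757080078125, 28.52142333984375), (333.202880859375, 320.15802001953125), 13.4266357421875)
8.5 0.32759825883642957 0.3337447540533172 [0.5496 0.03  ]
9.5 0.3289332888848757 0.3296506748846896 [0.5503 0.0304]
10.8 0.33051897749602105 0.32419511984119015 [0.5513 0.031 ]
top 1095 [ 0.47708987 -0.02453625  0.14005   ] [0.57782866 0.10557647 0.22863884]
scene 596 [ 0.4785285  -0.0260856   0.14003831] [0.57714602 0.09885202 0.22736936]
top [274 194  25  10 167] [285.6 198.5] [0.5186 0.0387 0.2061] [0.507 0.009 0.192] [0.534 0.068 0.214]
scene [276 172  24  14  66] [288.6 178.7] [0.5194 0.0306 0.2079] [0.511 0.009 0.195] [0.534 0.064 0.211]
```

```bash
cat > fit2.py <<'E'
from h import *
for n in('top','scene'):
    Q=np.load(n+'_P.npy')
    m=((abs(Q[...,0]-.51)<.19)&(abs(Q[...,1]+.01)<.19)&(Q[...,2]>.057)&(Q[...,2]<.069)).astype(np.uint8)
    m=cv2.morphologyEx(m,cv2.MORPH_OPEN,np.ones((3,3)))
    k=cv2.connectedComponentsWithStats(m); i=1+np.argmax(k[2][1:,4]); q=Q[k[1]==i]
    r=cv2.minAreaRect(q[:,:2].astype(np.float32)*1000); print(n,k[2][i],r)
    yaw=np.radians(10.8)
    ex=np.array([np.cos(yaw),np.sin(yaw)]); ey=np.array([-ex[1],ex[0]])
    a=q[:,:2]@ex; b=q[:,:2]@ey
    print(np.ptp(a),np.ptp(b),((a.max()+a.min())/2*ex+(b.max()+b.min())/2*ey).round(4))
    # white panel: bright pixels at z .06-.069
    c=cam(n); im=c['pixels'].min(2)
    mm=((k[1]==i)&(im>150)).astype(np.uint8); k2=cv2.connectedComponentsWithStats(mm); j=1+np.argmax(k2[2][1:,4]); q=Q[k2[1]==j]
    print('panel',cv2.minAreaRect(q[:,:2].astype(np.float32)*1000))
    # rocker stripe & rocker
    for nm,f in(('dark',c['pixels'].max(2)<60),):
        mm=(f&(abs(Q[...,0]-.58)<.05)&(abs(Q[...,1]+.075)<.035)&(Q[...,2]>.066)).astype(np.uint8)
        k3=cv2.connectedComponentsWithStats(mm)
        for t in range(1,k3[0]):
            if k3[2][t,4]>15: q=Q[k3[1]==t]; print(nm,k3[2][t],k3[3][t],np.median(q,0).round(4),q.min(0).round(3),q.max(0).round(3))
E
python3 fit2.py
```

```text
top [ 253  190  102   70 2515] ((490.9322509765625, -12.228134155273438), (181.696533203125, 256.2691955566406), 10.278112411499023)
0.18211425250513213 0.2562913912074862 [ 0.4917 -0.0114]
panel ((503.75701904296875, -91.32564544677734), (160.19895935058594, 85.44120788574219), 10.996445655822754)
dark [321 176  14  20 182] [327.13736264 186.32417582] [ 0.5826 -0.074   0.0777] [ 0.56  -0.094  0.066] [ 0.615 -0.058  0.089]
scene [ 253  201  114   94 3770] ((517.221435546875, -50.10626220703125), (218.6422119140625, 176.0211639404297), 10.574722290039062)
0.218503698205052 0.17651253544879775 [ 0.5172 -0.0502]
panel ((525.9857788085938, -81.63048553466797), (205.2432403564453, 99.22583770751953), 10.962322235107422)
dark [331 224  21  17 190] [340.75263158 231.68947368] [ 0.5824 -0.0805  0.0779] [ 0.563 -0.093  0.066] [ 0.613 -0.065  0.086]
```

```bash
cat >> h.py <<'E'
YAW=np.radians(10.8); EX=np.array([np.cos(YAW),np.sin(YAW),0]); EY=np.array([-np.sin(YAW),np.cos(YAW),0]); O=np.array([.5093,-.0087,0.])
def jig(P): d=np.asarray(P)-O; return np.stack([d@EX,d@EY,d[...,2]],-1)
def wor(p): p=np.asarray(p,float); return O+p[0]*EX+p[1]*EY+np.array([0,0,p[2]])
E
python3 - <<'E'
from h import *
for n in('top','scene'):
    J=jig(np.load(n+'_P.npy')); c=cam(n)
    # rails of the lid + pad in x-z, by y slices
    for lab,y0,y1 in(('pad',20,70),('railR',-20,0),('railL',92,112)):
        m=(J[...,1]*1e3>y0)&(J[...,1]*1e3<y1)&(J[...,2]>.125)&(J[...,0]>-.08)&(J[...,0]<.12)&(J[...,2]<.26)
        q=J[m]*1e3
        if lab=='pad': q=J[m&(c['pixels'].max(2)<60)]*1e3; 
        print(n,lab,len(q), 'x,z mean',q[:,[0,2]].mean(0).round(1))
        b=np.digitize(q[:,2],range(120,260,8))
        print([tuple(np.median(q[b==i][:,[0,2]],0).round(0))+(int((b==i).sum()),) for i in np.unique(b)])
for A in(.66,.7,.74,.78,.82,.86):
    print(A,85-(108*np.cos(A)-12*np.sin(A)),110+108*np.sin(A)+12*np.cos(A))
c=cam('top'); print(proj(c,[wor((.006,-.08,.087)),wor((-.05,-.08,.087)),wor((.064+.013,-.08,.086)),wor((.11,.13,.062)),wor((-.11,.13,.062)),wor((-.11,-.13,.062)),wor((.11,-.13,.062))]).round(1).tolist())
im=np.ascontiguousarray(c['pixels'][...,::-1]); im=cv2.resize(im[160:270,240:370],None,fx=5,fy=5)
for p in [(.006,-.08,.087),(-.05,-.08,.087),(.077,-.08,.086),(.11,.13,.062),(-.11,.13,.062),(-.11,-.13,.062),(.11,-.13,.062)]:
    u=proj(c,wor(p))[0]; cv2.drawMarker(im,tuple(int(v) for v in (u-[240,160]+.5)*5),(255,0,255),0,14,2)
for A in(.66,.76,.86):
    u=proj(c,wor((.085-(.108*np.cos(A)-.012*np.sin(A)),.045,.110+.108*np.sin(A)+.012*np.cos(A))))[0]; cv2.drawMarker(im,tuple(int(v) for v in (u-[240,160]+.5)*5),(0,255,255),1,10,2)
cv2.imwrite('pics/chk.png',im)
E
```

```text
top pad 143 x,z mean [ 19. 205.]
[(np.float64(29.0), np.float64(192.0), 1), (np.float64(27.0), np.float64(197.0), 27), (np.float64(19.0), np.float64(206.0), 71), (np.float64(15.0), np.float64(210.0), 44)]
top railR 164 x,z mean [ 32.8 177.2]
[(np.float64(78.0), np.float64(126.0), 7), (np.float64(72.0), np.float64(132.0), 14), (np.float64(65.0), np.float64(141.0), 8), (np.float64(59.0), np.float64(148.0), 12), (np.float64(52.0), np.float64(155.0), 13), (np.float64(46.0), np.float64(164.0), 13), (np.float64(38.0), np.float64(173.0), 10), (np.float64(31.0), np.float64(180.0), 15), (np.float64(24.0), np.float64(188.0), 11), (np.float64(16.0), np.float64(197.0), 15), (np.float64(12.0), np.float64(203.0), 6), (np.float64(-3.0), np.float64(212.0), 25), (np.float64(-1.0), np.float64(217.0), 15)]
top railL 140 x,z mean [ 33.  178.1]
[(np.float64(78.0), np.float64(127.0), 8), (np.float64(74.0), np.float64(133.0), 8), (np.float64(67.0), np.float64(140.0), 8), (np.float64(59.0), np.float64(148.0), 11), (np.float64(53.0), np.float64(156.0), 8), (np.float64(48.0), np.float64(163.0), 8), (np.float6
[... 1045 characters left out ...]

scene railL 39 x,z mean [  9.  203.6]
[(np.float64(37.0), np.float64(174.0), 3), (np.float64(31.0), np.float64(180.0), 3), (np.float64(25.0), np.float64(189.0), 5), (np.float64(19.0), np.float64(196.0), 3), (np.float64(11.0), np.float64(206.0), 2), (np.float64(-3.0), np.float64(213.0), 15), (np.float64(-2.0), np.float64(219.0), 8)]
0.66 7.038241221965777 185.69652679109925
0.7 10.127656020127532 188.7536164690845
0.74 13.336850596742238 191.68471716059474
0.78 16.660690925078967 194.48513972979163
0.82 20.09385956966048 197.1504040979561
0.86 23.630864193025715 199.67624641065854
[[331.7, 204.7], [335.5, 225.0], [326.9, 179.5], [249.3, 182.1], [261.7, 260.8], [356.6, 245.0], [341.5, 167.5]]
```

View pics/chk.png

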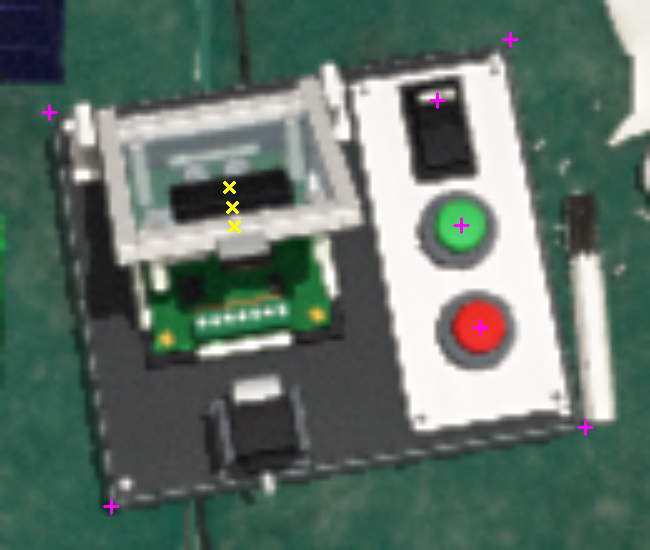

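```bash
python3 - <<'E'
from h import *
for n in('top','scene'):
    J=jig(np.load(n+'_P.npy'))*1e3; c=cam(n); im=c['pixels']
    m=(J[...,0]>30)&(J[...,0]<105)&(abs(J[...,1]+80)<24)
    d=m&(im.max(2)<70); q=J[d]; print(n,'dark',len(q),np.percentile(q,[1,50,99],axis=0).round(1).tolist())
    for x0 in range(36,100,6):
        k=m&(abs(J[...,0]-x0)<3)&(abs(J[...,1]+80)<8)
        print(x0,J[k][:,2].mean().round(1),im[k].mean(0).round(0),k.sum())
    b=m&(im.min(2)>130)&(J[...,2]>72); print('stripe',J[b].mean(0).round(1),b.sum())
    hsv=cv2.cvtColor(im,cv2.COLOR_RGB2HSV)
    g=cv2.inRange(hsv,(45,100,80),(85,255,255))>0
    g&=(abs(J[...,1]+80)<25)&(abs(J[...,0]-6)<25); print('green',J[g].mean(0).round(1),g.sum())
    g=cv2.inRange(hsv,(0,150,90),(10,255,255))>0
    g&=(abs(J[...,1]+80)<25)&(abs(J[...,0]+50)<25); print('red',J[g].mean(0).round(1),g.sum())
c=cam('scene'); save(c,'rock.png',(310,200,370,260),9)
E
```

```text
top dark 213 [[38.0, -96.6, 60.4], [62.1, -78.1, 76.7], [104.8, -58.5, 88.5]]
36 69.2 [142. 140. 136.] 14
42 73.6 [37. 37. 38.] 16
48 79.0 [47. 47. 47.] 13
54 78.5 [46. 45. 46.] 13
60 78.6 [43. 42. 44.] 12
66 80.3 [31. 30. 32.] 13
72 82.7 [29. 28. 29.] 13
78 85.7 [151. 152. 140.] 13
84 85.5 [85. 85. 78.] 10
90 70.0 [82. 80. 78.] 8
96 66.4 [219. 217. 213.] 9
stripe [ 74.6 -85.1  82.7] 17
green [  6.  -79.6  87.3] 84
red [-49.9 -79.8  87.4] 83
scene dark 211 [[39.6, -94.4, 65.9], [58.8, -83.9, 77.8], [88.8, -69.7, 85.5]]
36 67.4 [117. 120. 118.] 13
42 71.5 [46. 46. 45.] 28
48 77.2 [43. 43. 42.] 18
54 78.8 [44. 44. 44.] 16
60 79.4 [43. 44. 43.] 15
66 79.2 [43. 44. 43.] 12
72 81.7 [46. 46. 46.] 20
78 84.8 [119. 121. 114.] 20
84 84.6 [164. 166. 155.] 9
90 82.8 [149. 151. 142.] 1
96 65.5 [119. 118. 116.] 1
stripe [ 81.2 -77.9  85.9] 23
green [   1.9  -80.5 -402.6] 246
red [-50.2 -81.9  87.1] 100
```

View pics/rock.png

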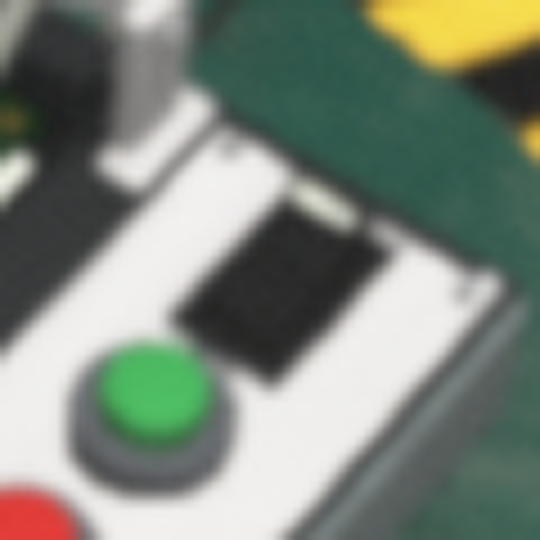

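>>> step_arm(targets=[[[0,0,0,-0.5,-1],[0,0,0,-0.5,-1],[0,0,0,-0.5,-1],[0,0,0,0,-1],[0,0,0,0,-1],[0,0,0,0,-1],[0,0,0,0,-1],[0,0,0,0,-0.48],[0,0,0,0,0]]], squeeze=30)

```text
time: 1.45
eef_pos: [0.3019, 0.6037, 0.2914]
tcp_rot: [-0.095, 0.996, 0.0, 0.0]
contact_force: [-1.2, 0.3, 0.9]
opening: 0.001
```

```bash
cat > g.py <<'E'
from h import *
from scipy.spatial.transform import Rotation as Ro
import sys
s=get_state(); R=Ro.from_quat(s['tcp_rot']).as_matrix()
print('t',round(s['time'],2),'pos',s['eef_pos'].round(4),'jig mm',(jig(s['eef_pos'])*1e3).round(1),'x ang',np.degrees(np.arctan2(R[1,0],R[0,0])).round(2),'z',R[:,2].round(3),'F',s['contact_force'].round(1),'op',round(s['opening'],3))
if len(sys.argv)>3:
    t=wor(np.array([float(a) for a in sys.argv[1:4]])/1e3); print('tool shift (units of 4cm)',(R.T@(t-s['eef_pos'])/.04).round(3), 'target',t.round(4),'q',s['qpos'].round(2))
E
python3 g.py 21 45 260
```

```text
t 1.45 pos [0.3019 0.6037 0.2914] jig mm [-89.  640.4 291.4] x ang -169.13 z [ 0.  0. -1.] F [-1.2  0.3  0.9] op 0.001
tool shift (units of 4cm) [ -2.732 -14.888   0.784] target [0.5215 0.0394 0.26  ] q [ 0.96  0.25  1.51 -0.    1.38 -0.8 ]
```

>>> step_arm(targets=[[[0,-0.17,-0.9,0,0],[0,-0.17,-0.9,0,0],[0,-0.17,-0.9,0,0],[0,-0.17,-0.9,0,0],[0,-0.17,-0.9,0,0],[0,-0.17,-0.9,0,0],[0,-0.17,-0.9,0,0],[0,-0.17,-0.9,0,0]]])

```text
time: 2.12
eef_pos: [0.4097, 0.3294, 0.2916]
tcp_rot: [-0.094, 0.996, 0.0, 0.0]
contact_force: [0.2, -0.0, 0.0]
opening: 0.002
```

```bash
python3 g.py 21 45 260
```

```text
t 2.12 pos [0.4097 0.3294 0.2916] jig mm [-34.5 350.8 291.6] x ang -169.23 z [ 0.001  0.    -1.   ] F [ 0.2 -0.   0. ] op 0.002
tool shift (units of 4cm) [-1.391 -7.644  0.789] target [0.5215 0.0394 0.26  ] q [ 0.48 -0.09  1.87 -0.    1.36 -1.27]
```

>>> step_arm(targets=[[[0,-0.17,-0.9,0,0],[0,-0.17,-0.9,0,0],[0,-0.17,-0.9,0,0],[0,-0.17,-0.9,0,0],[0,-0.17,-0.9,0,0],[0,-0.17,-0.9,0,0],[0,-0.17,-0.9,0,0],[0,-0.2,-1,0,0],[0,0,0,0.4,0],[0,0,0,0,0]]])

```text
time: 2.95
eef_pos: [0.5183, 0.0527, 0.2728]
tcp_rot: [-0.092, 0.996, 0.0, -0.002]
contact_force: [-0.5, 0.0, -0.8]
opening: 0.001
```

```bash
python3 g.py 22 45 235; python3 - <<'E'
from h import *
c=cam('scene'); save(c,'a1.png',(215,80,380,260),3.3)
E
```

```text
t 2.95 pos [0.5183 0.0527 0.2728] jig mm [ 20.3  58.6 272.8] x ang -169.48 z [-0.004  0.001 -1.   ] F [-0.5  0.  -0.8] op 0.001
tool shift (units of 4cm) [-0.048 -0.341  0.945] target [0.5225 0.0396 0.235 ] q [-0.09 -0.09  1.9   0.    1.33 -1.85]
```

View pics/a1.png

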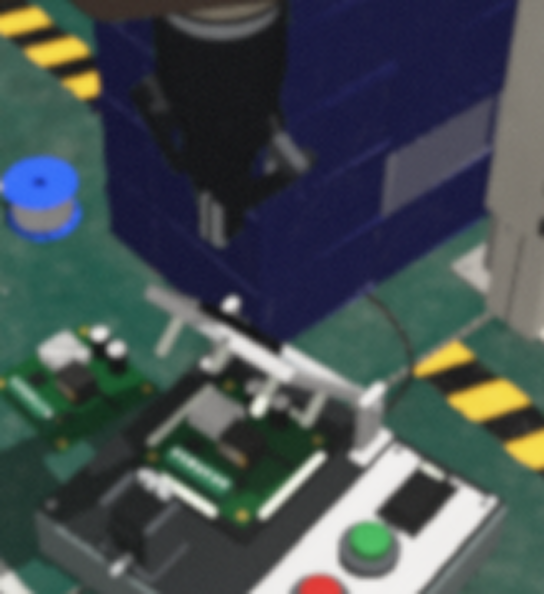

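```bash
cat > path.py <<'E'
from h import *
def T(A):
    c,s=np.cos(A),np.sin(A); cx=85-(108*c-12*s); cz=110+108*s+12*c
    o=11*min(1,.25+.75*max(A,0)/.4); tx=cx+o; z=cz-(tx-11-cx)*np.tan(A); return np.array([tx,z])
if __name__=='__main__':
    pr=None
    for A in [.95,.9,.86,.8,.75,.7,.65,.6,.55,.5,.45,.4,.35,.3,.25,.2,.15,.1,.06,.03,0,-.02]:
        t=T(A); d=None if pr is None else (np.array([-(t-pr)[0],-(t-pr)[1]])/40).round(3); pr=t
        print(A,t.round(1),d)
E
python3 path.py; python3 g.py 44.5 45 206.7
```

```text
0.95 [ 42.9 204.8] None
0.9 [ 38.3 202.1] [0.117 0.069]
0.86 [ 34.6 199.7] [0.091 0.06 ]
0.8 [ 29.4 195.8] [0.132 0.096]
0.75 [ 25.2 192.4] [0.105 0.086]
0.7 [ 21.1 188.8] [0.101 0.091]
0.65 [ 17.3 184.9] [0.096 0.096]
0.6 [ 13.6 180.9] [0.091 0.101]
0.55 [ 10.2 176.7] [0.086 0.105]
0.5 [  7.  172.3] [0.081 0.109]
0.45 [  4.  167.8] [0.075 0.113]
0.4 [  1.2 163.1] [0.069 0.117]
0.35 [ -2.4 158.7] [0.089 0.111]
0.3 [ -5.7 154. ] [0.083 0.117]
0.25 [ -8.8 149.1] [0.077 0.122]
0.2 [-11.6 144.1] [0.071 0.127]
0.15 [-14.2 138.8] [0.064 0.132]
0.1 [-16.4 133.3] [0.057 0.136]
0.06 [-18.1 128.9] [0.041 0.112]
0.03 [-19.2 125.5] [0.028 0.085]
0 [-20.2 122. ] [0.026 0.087]
-0.02 [-20.5 119.7] [0.005 0.058]
t 3.0 pos [0.5181 0.0539 0.2737] jig mm [ 20.4  59.9 273.7] x ang -169.35 z [-0.004  0.001 -1.   ] F [-0.1  0.8 -0.3] op 0.002
tool shift (units of 4cm) [-0.61  -0.373  1.671] target [0.5446 0.0438 0.2067] q [-0.09 -0.09  1.9   0.    1.33 -1.85]
```

>>> step_arm(targets=[[[0,-0.3,-0.37,0,0],[0,-0.3,0,0.4,0],[0,0,0,0.6,0],[0,0,0,0.4,0],[0,0,0,0.22,0],[0,0,0,0,0],[0,0,0,0,0]]])

```text
time: 3.58
eef_pos: [0.5452, 0.0455, 0.2111]
tcp_rot: [-0.095, 0.995, 0.0, 0.0]
contact_force: [0.4, 0.0, 0.7]
opening: 0.001
```

```bash
python3 g.py 38 45 202; python3 - <<'E'
from h import *
c=cam('scene'); save(c,'a2.png',(215,80,380,260),3.3)
E
```

```text
t 3.58 pos [0.5452 0.0455 0.2111] jig mm [ 45.4  46.5 211.1] x ang -169.11 z [ 0.  0. -1.] F [0.4 0.  0.7] op 0.001
tool shift (units of 4cm) [ 0.186 -0.038  0.227] target [0.5382 0.0426 0.202 ] q [-0.1   0.02  1.91  0.    1.21 -1.86]
```

View pics/a2.png

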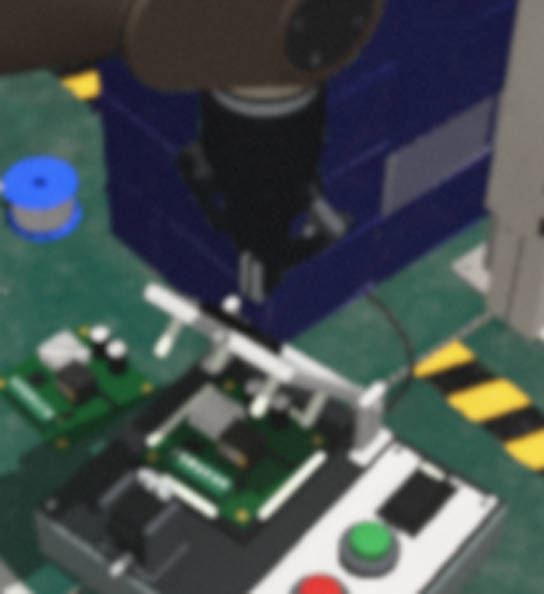

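>>> step_arm(targets=[[[0,0.1,-0.02,0.15,0],[0,0.1,-0.02,0.1,0],[0,0.1,0,0.06,0],[0,0.13,0,0.1,0],[0,0.1,0,0.09,0],[0,0.1,0,0.09,0],[0,0,0,0,0]]])

```text
time: 4.22
eef_pos: [0.5195, 0.0382, 0.1859]
tcp_rot: [-0.094, 0.996, 0.0, -0.001]
contact_force: [0.1, 0.5, -0.1]
opening: -0.001
```

```bash
python3 g.py 21 45 189; python3 - <<'E'
from h import *
c=cam('scene'); save(c,'a3.png',(215,80,380,260),3.3)
E
```

```text
t 4.22 pos [0.5195 0.0382 0.1859] jig mm [ 18.9  44.2 185.9] x ang -169.19 z [-0.002  0.    -1.   ] F [ 0.1  0.5 -0.1] op -0.001
tool shift (units of 4cm) [-0.053  0.02  -0.077] target [0.5215 0.0394 0.189 ] q [-0.12 -0.01  1.99 -0.    1.16 -1.88]
```

View pics/a3.png

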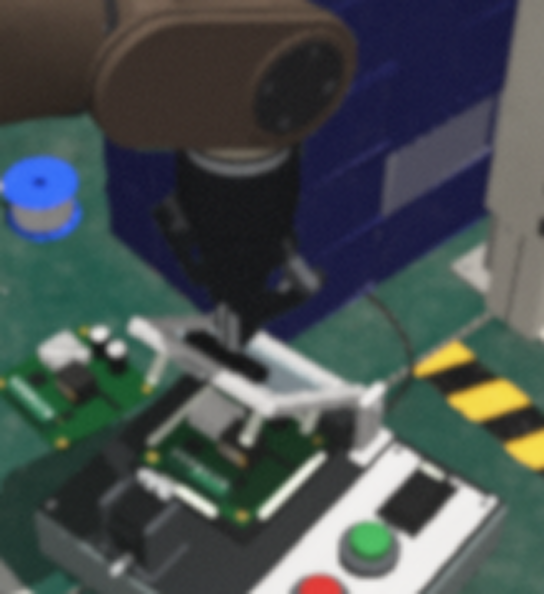

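```bash
cat > lid.py <<'E'
from h import *
import sys
for n in('top','scene'):
    c=cam(n); J=jig(cloud(c))*1e3
    for lab,y0,y1 in(('R',-20,0),('L',92,112)):
        m=(J[...,1]>y0)&(J[...,1]<y1)&(J[...,2]>122)&(J[...,0]>-20)&(J[...,0]<75)&(J[...,2]<200)
        q=J[m]
        if len(q)>15:
            v=cv2.fitLine(q[:,[0,2]].astype(np.float32),cv2.DIST_HUBER,0,.01,.01).ravel(); print(n,lab,len(q),'A',round(float(np.arctan2(abs(v[1]),abs(v[0]))),3))
    if len(sys.argv)>1: save(c,sys.argv[1]+n+'.png',(215,80,380,260) if n=='scene' else (240,130,370,270),3.3 if n=='scene' else 4)
E
python3 lid.py b
```

```text
scene R 163 A 0.673
scene L 94 A 0.674
```

View pics/btop.png

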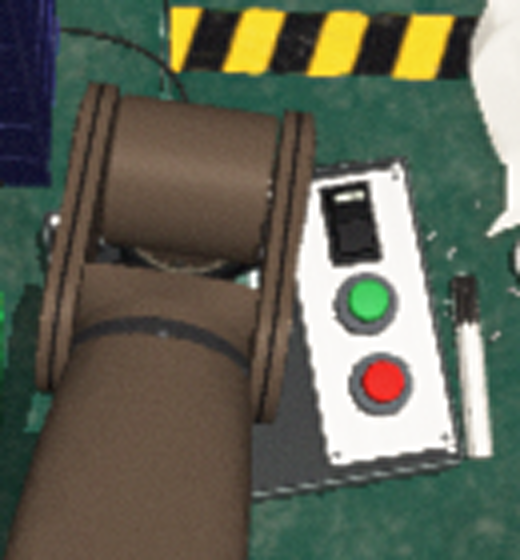

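>>> step_arm(targets=[[[0,0.12,0.01,0.13,0],[0,0.09,0.01,0.1,0],[0,0.08,0,0.11,0],[0,0.08,0,0.11,0],[0,0.07,0,0.12,0],[0,0.09,0,0.11,0],[0,0.08,0,0.12,0],[0,0.08,0,0.12,0],[0,0.07,0,0.13,0],[0,0,0,0,0]]])

```text
time: 5.2
eef_pos: [0.4896, 0.0335, 0.1436]
tcp_rot: [-0.094, 0.996, 0.0, -0.001]
contact_force: [0.9, -0.1, 1.2]
opening: -0.001
```

```bash
python3 lid.py c; python3 g.py -14.2 45 138.8
```

```text
scene R 154 A 0.192
scene L 72 A 0.185
t 5.3 pos [0.49   0.0335 0.1444] jig mm [-11.   45.1 144.4] x ang -169.17 z [-0.002  0.    -1.   ] F [-0.3  0.1  0.7] op 0.001
tool shift (units of 4cm) [ 0.079 -0.002  0.141] target [0.4869 0.0328 0.1388] q [-0.14 -0.03  2.09 -0.    1.08 -1.9 ]
```

View pics/cscene.png

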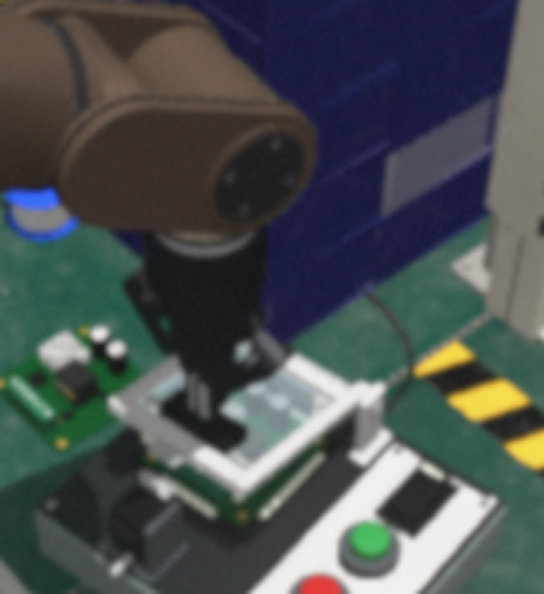

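Fingers press on the pad (crop 205,405); the lid follows as modelled (A = 0.19). Push on to the stop.

>>> step_arm(targets=[[[0,0.08,0,0.14,0],[0,0.06,0,0.14,0],[0,0.04,0,0.11,0],[0,0.03,0,0.09,0],[0,0.03,0,0.08,0],[0,0,0,0.03,0],[0,0,0,0,0]]])

```text
time: 5.88
eef_pos: [0.4821, 0.0315, 0.122]
tcp_rot: [-0.094, 0.996, -0.0, 0.001]
contact_force: [1.5, 1.6, 5.9]
opening: 0.003
```

```bash
python3 lid.py d; python3 g.py -20 45 120
```

```text
t 5.98 pos [0.4821 0.0315 0.122 ] jig mm [-19.2  44.5 122. ] x ang -169.17 z [ 0.002 -0.    -1.   ] F [2.8 0.5 6.1] op -0.0
tool shift (units of 4cm) [0.02  0.012 0.05 ] target [0.4812 0.0318 0.12  ] q [-0.15 -0.02  2.13 -0.    1.03 -1.9 ]
```

View pics/dscene.png

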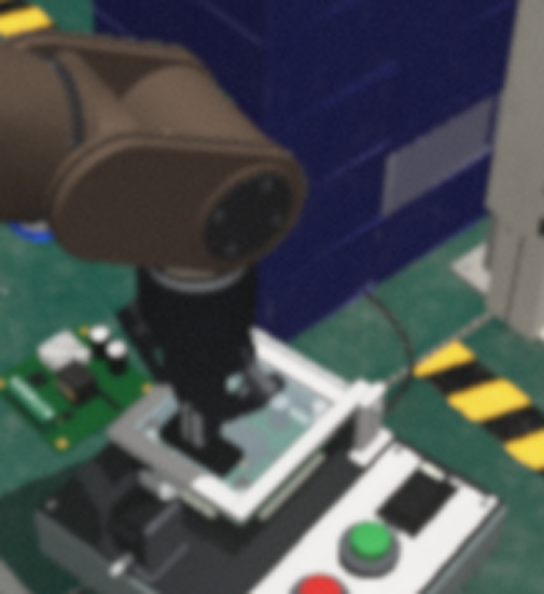

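>>> step_arm(targets=[[[0,0,0,0.03,0],[0,0,0,0.03,0],[0,0,0,0,0],[0,0,0,0,0]]])

```text
time: 6.32
eef_pos: [0.4822, 0.0314, 0.1218]
tcp_rot: [-0.095, 0.996, -0.0, 0.0]
contact_force: [-3.6, 0.6, 15.8]
opening: -0.003
```

>>> step_arm(targets=[[[0,0,0,0.03,0],[0,0,0,0,0],[0,0,0,0,0]]])

```text
time: 6.57
eef_pos: [0.4822, 0.0314, 0.1217]
tcp_rot: [-0.095, 0.996, -0.0, -0.0]
contact_force: [-7.0, 1.1, 21.7]
opening: -0.001
```

>>> step_arm(targets=[[[0,0,0,-0.1,0],[0,0,0,-0.2,0],[0,0,0,-0.4,0],[0,0,0,-0.5,0],[0,0,0,-0.5,0],[0,0,0,0,0]]])

```text
time: 7.07
eef_pos: [0.4826, 0.0313, 0.1888]
tcp_rot: [-0.094, 0.996, -0.001, 0.002]
contact_force: [0.3, -0.1, 0.5]
opening: -0.001
```

```bash
python3 lid.py e; python3 g.py 78 -80 150; python3 - <<'E'
from h import *
c=cam('scene');J=jig(cloud(c))*1e3
m=(J[...,0]>-15)&(J[...,0]<75)&(abs(J[...,1]+13)<7)&(J[...,2]>95)&(J[...,2]<150); q=J[m]
b=np.digitize(q[:,0],range(-15,75,15)); print([(q[b==i][:,[0,2]].mean(0).round(1).tolist()) for i in np.unique(b)])
m=(J[...,0]>-52)&(J[...,0]<-38)&(J[...,1]>70)&(J[...,1]<110)&(J[...,2]>95)&(J[...,2]<160); print('front bar z',np.median(J[m],0) if m.any() else 0,m.sum())
E
```

```text
t 7.17 pos [0.4808 0.0316 0.1852] jig mm [-20.5  44.9 185.2] x ang -169.17 z [-0.001 -0.    -1.   ] F [-0.4  0.2 -0.5] op 0.0
tool shift (units of 4cm) [-2.461 -3.124  0.877] target [ 0.6009 -0.0727  0.15  ] q [-0.15 -0.1   2.08 -0.    1.16 -1.9 ]
[[-6.9, 116.3], [7.9, 116.2], [22.3, 114.9], [37.6, 114.7], [51.9, 114.7], [67.1, 114.2]]
front bar z [-46.35952704  87.98566541 117.24609112] 83
```

View pics/escene.png

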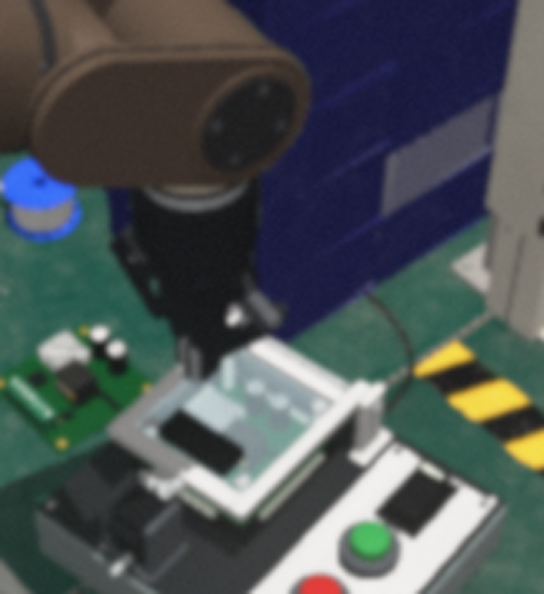

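>>> step_arm(targets=[[[0,-0.6,-0.78,0,0],[0,-0.6,-0.78,0,0],[0,-0.6,-0.78,0,0],[0,-0.66,-0.78,0,0],[0,0,0,0.6,0],[0,0,0,0.6,0],[0,0,0,0.5,0],[0,0,0,0,0],[0,0,0,0,0]]])

```text
time: 7.97
eef_pos: [0.5992, -0.0719, 0.1143]
tcp_rot: [-0.094, 0.996, 0.001, -0.003]
contact_force: [1.2, -0.2, 0.0]
opening: -0.002
```

```bash
python3 g.py 78 -80 88; python3 lid.py f
```

```text
t 7.97 pos [ 0.5992 -0.0719  0.1143] jig mm [ 76.4 -78.9 114.3] x ang -169.18 z [-0.007  0.002 -1.   ] F [ 1.2 -0.2  0. ] op -0.002
tool shift (units of 4cm) [-0.043 -0.029  0.658] target [ 0.6009 -0.0727  0.088 ] q [-0.29  0.26  1.84 -0.    1.05 -2.05]
```

View pics/fscene.png

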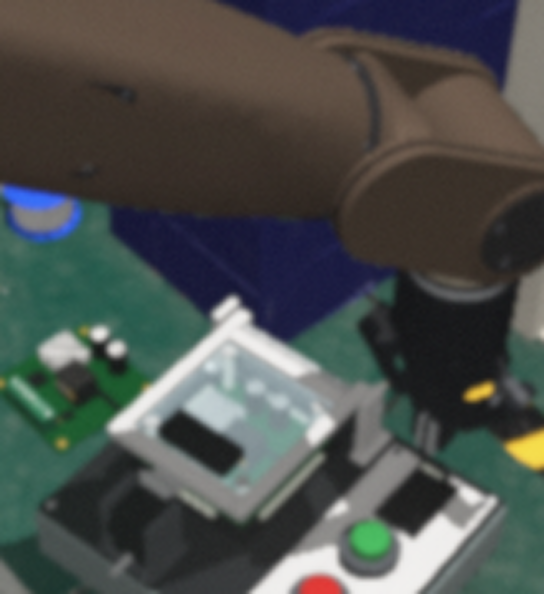

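>>> step_arm(targets=[[[0,-0.04,-0.06,0.3,0],[0,0,0,0.3,0],[0,0,0,0.1,0],[0,0,0,0.1,0],[0,0,0,0.06,0],[0,0,0,0,0],[0,0,0,0,0]]])

```text
time: 8.65
eef_pos: [0.6035, -0.0745, 0.0834]
tcp_rot: [-0.094, 0.996, -0.0, -0.0]
contact_force: [-0.0, 0.4, 1.7]
opening: -0.002
```

```bash
python3 g.py 78 -80 78
```

```text
t 8.65 pos [ 0.6035 -0.0745  0.0834] jig mm [ 80.2 -82.3  83.4] x ang -169.17 z [-0. -0. -1.] F [-0.   0.4  1.7] op -0.002
tool shift (units of 4cm) [0.054 0.057 0.134] target [ 0.6009 -0.0727  0.078 ] q [-0.29  0.3   1.85 -0.    0.99 -2.05]
```

>>> step_arm(targets=[[[0,0,0,0.06,0],[0,0,0,0.05,0],[0,0,0,0.03,0],[0,0,0,0,0],[0,0,0,0,0]]])

```text
time: 9.07
eef_pos: [0.6034, -0.0746, 0.0776]
tcp_rot: [-0.094, 0.996, -0.0, -0.0]
contact_force: [-0.3, 0.4, 0.1]
opening: -0.002
```

```bash
python3 g.py 78 -80 78
```

```text
t 9.07 pos [ 0.6034 -0.0746  0.0776] jig mm [ 80.1 -82.3  77.6] x ang -169.17 z [-0. -0. -1.] F [-0.3  0.4  0.1] op -0.002
tool shift (units of 4cm) [ 0.051  0.059 -0.01 ] target [ 0.6009 -0.0727  0.078 ] q [-0.29  0.31  1.85 -0.    0.98 -2.05]
```

>>> step_arm(targets=[[[0,0,0,0.03,0],[0,0,0,0.03,0],[0,0,0,0,0],[0,0,0,0,0]]])

```text
time: 9.4
eef_pos: [0.6035, -0.0746, 0.0774]
tcp_rot: [-0.094, 0.996, 0.0, -0.001]
contact_force: [-5.0, 2.3, 10.3]
opening: -0.001
```

Hard stop at 77.4 mm with 10 N: the rocker is fully down. Lift and look.

>>> step_arm(targets=[[[0,0,0,-0.1,0],[0,0,0,-0.3,0],[0,0,0,-0.4,0],[0,0,0,-0.4,0],[0,0.6,0,0,0],[0,0.6,0,0,0],[0,0.6,0,0,0],[0,0,0,0,0],[0,0,0,0,0]]])

```text
time: 10.15
eef_pos: [0.5323, -0.0882, 0.1237]
tcp_rot: [-0.094, 0.996, -0.0, 0.0]
contact_force: [-0.8, -0.1, -0.1]
opening: -0.0
```

```bash
python3 g.py 6 -80 95; python3 lid.py g; python3 - <<'E'
from h import *
c=cam('scene');J=jig(cloud(c))*1e3
for x0 in range(36,100,6):
    k=(abs(J[...,0]-x0)<3)&(abs(J[...,1]+80)<8)&(J[...,2]<95)
    if k.any(): print(x0,np.median(J[k][:,2]).round(1),k.sum())
E
```

```text
t 10.15 pos [ 0.5323 -0.0882  0.1237] jig mm [  7.7 -82.4 123.7] x ang -169.23 z [ 0.001 -0.    -1.   ] F [-0.8 -0.1 -0.1] op -0.0
tool shift (units of 4cm) [0.042 0.059 0.716] target [ 0.5302 -0.0862  0.095 ] q [-0.35  0.11  2.    0.    1.04 -2.11]
36 68.1 16
42 68.6 15
48 81.1 30
54 82.2 9
60 81.6 6
66 79.1 4
72 77.1 3
```

View pics/gscene.png

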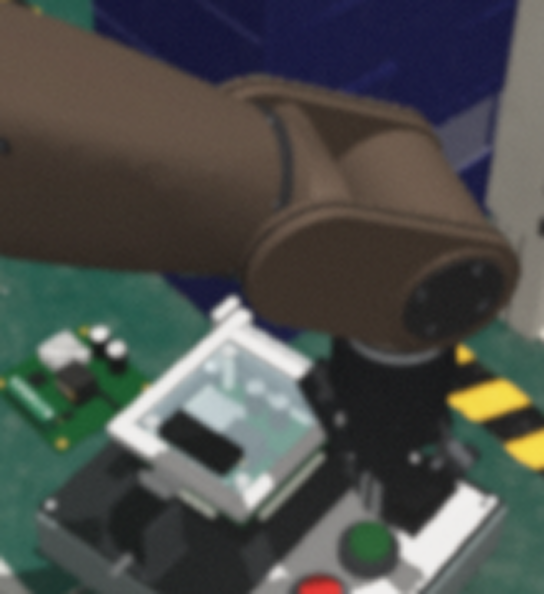

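>>> step_arm(targets=[[[0,0.04,0.06,0.3,0],[0,0,0,0.3,0],[0,0,0,0.2,0],[0,0,0,0.08,0],[0,0,0,0.08,0],[0,0,0,0.06,0],[0,0,0,0.03,0],[0,0,0,0,0],[0,0,0,0,0]]])

```text
time: 11.05
eef_pos: [0.5308, -0.0859, 0.0818]
tcp_rot: [-0.094, 0.996, 0.0, 0.0]
contact_force: [-2.4, 1.6, 3.9]
opening: -0.0
```

```bash
python3 g.py 6 -80 81
```

```text
t 11.05 pos [ 0.5308 -0.0859  0.0818] jig mm [  6.7 -79.9  81.8] x ang -169.17 z [ 0.  0. -1.] F [-2.4  1.6  3.9] op -0.0
tool shift (units of 4cm) [ 0.017 -0.003  0.02 ] target [ 0.5302 -0.0862  0.081 ] q [-0.35  0.16  2.02  0.    0.96 -2.11]
```

>>> step_arm(targets=[[[0,0,0,0.03,0],[0,0,0,0.03,0],[0,0,0,0,0],[0,0,0,0,0]]])

```text
time: 11.38
eef_pos: [0.5312, -0.0861, 0.0809]
tcp_rot: [-0.094, 0.996, -0.0, 0.0]
contact_force: [-6.8, 2.4, 11.2]
opening: 0.001
```

>>> step_arm(targets=[[[0,0,0,0.03,0],[0,0,0,0.02,0],[0,0,0,0,0],[0,0,0,0,0]]])

```text
time: 11.72
eef_pos: [0.5313, -0.0861, 0.0807]
tcp_rot: [-0.095, 0.996, -0.0, -0.0]
contact_force: [-10.9, 4.2, 21.1]
opening: -0.003
```

>>> step_arm(targets=[[[0,0,0,-0.2,0],[0,0,0,-0.3,0],[0,0,0,-0.6,0],[0,0,0,-0.8,0],[0,0,0,-0.8,0],[0,0,0,-0.8,0],[0,0,0,0,0],[0,0,0,0,0]]])

```text
time: 12.38
eef_pos: [0.5326, -0.0869, 0.22]
tcp_rot: [-0.094, 0.996, -0.002, 0.003]
contact_force: [0.4, -0.8, -0.7]
opening: 0.002
```

```bash
python3 g.py 6 -80 200; python3 lid.py k
```

```text
t 12.38 pos [ 0.5326 -0.0869  0.22  ] jig mm [  8.3 -81.2 220. ] x ang -169.18 z [ 0.007 -0.003 -1.   ] F [ 0.4 -0.8 -0.7] op 0.002
tool shift (units of 4cm) [0.06  0.031 0.5  ] target [ 0.5302 -0.0862  0.2   ] q [-0.35 -0.01  1.92 -0.    1.22 -2.11]
```

View pics/kscene.png

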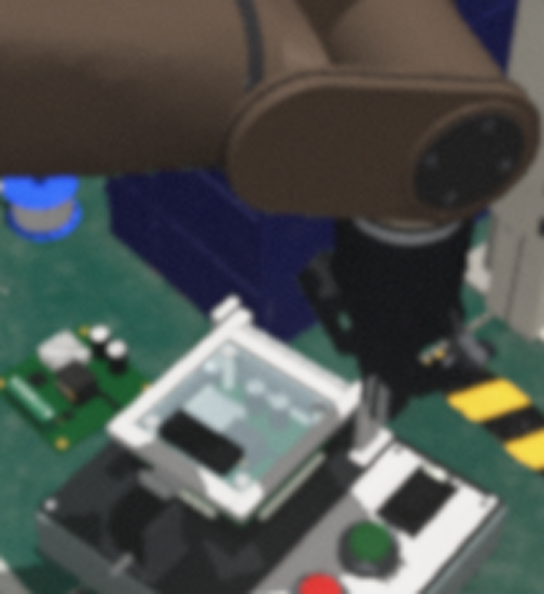

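>>> step_arm(targets=[[[0,0,-0.6,0,0],[0,0,-0.8,0,0],[0,0,-0.8,0,0],[0,0,-0.8,0,0],[0,0,-0.8,0,0],[0,0,-0.4,0,0],[0,0,0,0,0],[0,0,0,0,0],[0,0,0,0,0]]])

```text
time: 13.23
eef_pos: [0.5617, -0.2497, 0.2155]
tcp_rot: [-0.095, 0.996, 0.001, -0.001]
contact_force: [0.8, 0.2, -0.1]
opening: -0.003
```

```bash
python3 g.py; python3 - <<'E'
from h import *
for n in('top','scene'):
    c=cam(n); J=jig(cloud(c))*1e3; save(c,'z'+n+'.png',(190,130,420,280) if n=='top' else (150,110,400,330),3.3 if n=='top' else 2.7)
    print(n,'rocker',[(x,float(np.median(J[k][:,2]).round(1))) for x in range(44,90,7) if (k:=(abs(J[...,0]-x)<3)&(abs(J[...,1]+80)<8)&(J[...,2]<100)).any()])
    for x in(6,-50):
        k=(np.hypot(J[...,0]-x,J[...,1]+80)<9)&(J[...,2]<100)
        print('key',x,np.median(J[k][:,2]).round(1) if k.any() else None,k.sum())
    print('lid rail',[(x,float(np.median(J[k][:,2]).round(1))) for x in range(-40,80,20) if (k:=(abs(J[...,0]-x)<8)&(abs(J[...,1]+13)<6)&(J[...,2]>95)&(J[...,2]<150)).any()])
E
```

```text
t 13.23 pos [ 0.5617 -0.2497  0.2155] jig mm [   6.4 -246.5  215.5] x ang -169.15 z [-0.002  0.002 -1.   ] F [ 0.8  0.2 -0.1] op -0.003
top rocker [(44, 73.4), (51, 86.0), (58, 82.9), (65, 79.3), (72, 78.7), (79, 78.7), (86, 80.6)]
key 6 87.6 36
key -50 87.8 33
lid rail [(-40, 118.3), (-20, 118.1), (0, 117.4), (20, 117.9), (40, 115.1), (60, 116.9)]
scene rocker [(44, 79.7), (51, 78.3), (58, 83.1), (65, 78.6), (72, 78.7), (79, 79.3), (86, 79.8)]
key 6 86.4 63
key -50 87.1 71
lid rail [(-40, 117.3), (-20, 116.5), (0, 116.8), (20, 116.2), (40, 115.8), (60, 115.4)]
```

View pics/ztop.png

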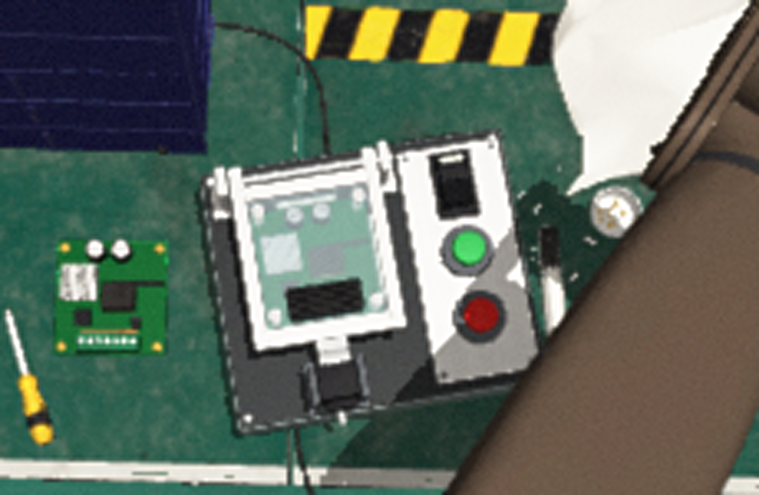

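View pics/zscene.png

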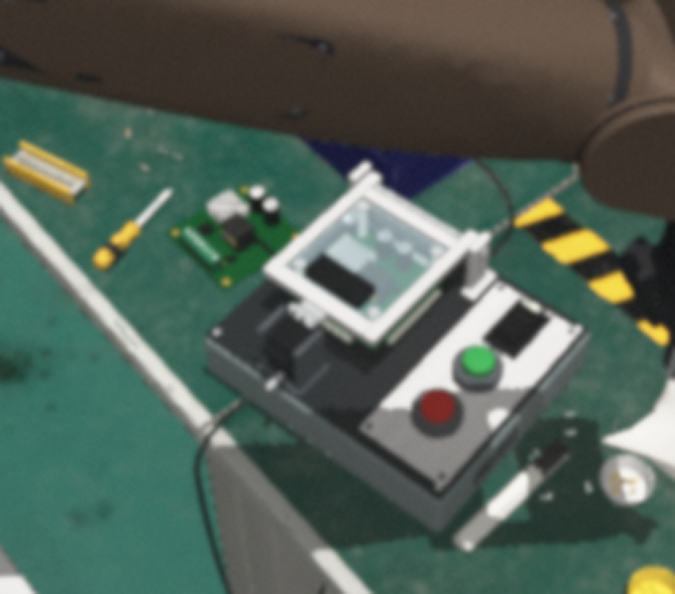

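```bash
python3 -c "
from plant import *
print(sign_off())"
```

```text
the job is handed in; nothing more can be done
None
```

I did the three presses in the order asked and handed the job in at about 13.2 s, with the arm clear of everything.

1. **Lid:** I pushed it down by its black pad to the stop, reaching about 22 N there. It has stayed down by itself since I let go. The rail slope is about 0.01–0.03 rad, which fits the latched angle of 0.016. In the top view the latch nose lies over the tongue.
2. **Rocker:** I pressed the white-striped end down to a hard stop at 77.4 mm, with about 10 N. Afterwards that half measures about 79 mm and the near half stands up, so it is on.
3. **Green start key:** I pressed it to the bottom, with the fingertip at 80.7 mm and about 21 N. It is back up at 86–88 mm.

The red key stands at about 87–88 mm, was never approached, and shows no change. By eye in the last pictures, the pen, dish, second board and screwdriver lie where they were.

No check failed. There were small disagreements between the measurements:
- **Camera views:** the two views differed by 2–3 mm.
- **Rocker reading:** one scene-camera reading on its near half was low (78 mm against 86 mm from the top camera), probably edge noise.
- **Latch:** I judged it from the pictures and from the lid staying down, because its joint value cannot be read.

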